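# Lay a pinwheel layer of blocks on a pallet

## Task

Finish the layer of four pine blocks on the small pallet: all lying flat in a pinwheel, a square ring with an open square in the middle, in which each block's end butts against the side of the next; the block that already lies in the corner of the two stop battens stays there, lying the way it does. Close the layer up tight: no gaps between blocks, and the layer hard against both battens. Two blocks are piled flat and one stands on its long edge, so it has to be tipped flat; do not disturb the tin and the roll of duct tape.

Things in the scene. Friction and masses are not known exactly. Their poses are not given: they have to be found in the camera images.
- pallet: small fixed pallet: plywood deck 260 x 260 mm on runners; origin at the centre of its underside on the bench, deck top 36 mm above it. Stop battens 18 mm wide, 10 mm high above the deck, run along its +x (far) edge, inner face at x = +112 mm, and its +y (left) edge, inner face at y = +112 mm. The finished ring is 205 x 205 mm, -93 to +112 mm in x and in y, its opening 75 mm square
- corner (a point): inner corner of the two battens on the deck top, axes as the pallet's. Block middles when home, as x, y in mm from here: corner block, length along x: -70, -32.5; near left block, length along y: -172.5, -70; far right block, length along y: -32.5, -135; near right block, length along x: -135, -172.5
- block_1: plain pine block 140 x 65 x 38 mm, all four alike; its x axis runs along the 65 mm width, y along the 140 mm length, z along the 38 mm thickness; origin at the middle of one 140 x 65 face. At the start it lies flat on the deck near the corner of the two battens, length along the pallet's x, a few mm short of both battens and slightly askew
- block_2: plain pine block 140 x 65 x 38 mm, all four alike; its x axis runs along the 65 mm width, y along the 140 mm length, z along the 38 mm thickness; origin at the middle of one 140 x 65 face. At the start flat on the bench, the lower one of a pile of two
- block_3: plain pine block 140 x 65 x 38 mm, all four alike; its x axis runs along the 65 mm width, y along the 140 mm length, z along the 38 mm thickness; origin at the middle of one 140 x 65 face. At the start flat on top of block_2
- block_4: plain pine block 140 x 65 x 38 mm, all four alike; its x axis runs along the 65 mm width, y along the 140 mm length, z along the 38 mm thickness; origin at the middle of one 140 x 65 face. At the start it stands on the bench on its 140 x 38 mm long edge, 65 mm high, z axis level
- mid_1 (a point): middle of block_1 (19 mm from every 140 x 65 face), axes as the block's
- mid_2 (a point): middle of block_2 (19 mm from every 140 x 65 face), axes as the block's
- mid_3 (a point): middle of block_3 (19 mm from every 140 x 65 face), axes as the block's
- mid_4 (a point): middle of block_4 (19 mm from every 140 x 65 face), axes as the block's
- nail_tin: bystander: round tin 86 mm across, 40 mm high, origin at the middle of its underside
- tape_duct: bystander: grey roll of duct tape 112 mm across, 48 mm high, lying flat, origin at the middle of its underside

How it is judged:
At the end, for the whole second after the job is handed in: Each of the four places of the pinwheel holds a block (any of them) lying flat on the deck, its middle within 3 mm in the pallet's x and in y of the home place, square to the pallet within 0.03 rad, all released and at rest (((x of mid_1 in the frame of pallet between 0.039 and 0.045 m and y of mid_1 in the frame of pallet between 0.0765 and 0.0825 m and angle between the x axis of mid_1 and the y axis of pallet, either way round below 0.03 rad and angle between the z axis of mid_1 and the z axis of pallet, either way round below 0.04 rad and z of mid_1 in the frame of pallet between 0.052 and 0.058 m) or (x of mid_2 in the frame of pallet between 0.039 and 0.045 m and y of mid_2 in the frame of pallet between 0.0765 and 0.0825 m and angle between the x axis of mid_2 and the y axis of pallet, either way round below 0.03 rad and angle between the z axis of mid_2 and the z axis of pallet, either way round below 0.04 rad and z of mid_2 in the frame of pallet between 0.052 and 0.058 m) or (x of mid_3 in the frame of pallet between 0.039 and 0.045 m and y of mid_3 in the frame of pallet between 0.0765 and 0.0825 m and angle between the x axis of mid_3 and the y axis of pallet, either way round below 0.03 rad and angle between the z axis of mid_3 and the z axis of pallet, either way round below 0.04 rad and z of mid_3 in the frame of pallet between 0.052 and 0.058 m) or (x of mid_4 in the frame of pallet between 0.039 and 0.045 m and y of mid_4 in the frame of pallet between 0.0765 and 0.0825 m and angle between the x axis of mid_4 and the y axis of pallet, either way round below 0.03 rad and angle between the z axis of mid_4 and the z axis of pallet, either way round below 0.04 rad and z of mid_4 in the frame of pallet between 0.052 and 0.058 m)) and ((x of mid_1 in the frame of pallet between -0.0635 and -0.0575 m and y of mid_1 in the frame of pallet between 0.039 and 0.045 m and angle between the x axis of mid_1 and the x axis of pallet, either way round below 0.03 rad and angle between the z axis of mid_1 and the z axis of pallet, either way round below 0.04 rad and z of mid_1 in the frame of pallet between 0.052 and 0.058 m) or (x of mid_2 in the frame of pallet between -0.0635 and -0.0575 m and y of mid_2 in the frame of pallet between 0.039 and 0.045 m and angle between the x axis of mid_2 and the x axis of pallet, either way round below 0.03 rad and angle between the z axis of mid_2 and the z axis of pallet, either way round below 0.04 rad and z of mid_2 in the frame of pallet between 0.052 and 0.058 m) or (x of mid_3 in the frame of pallet between -0.0635 and -0.0575 m and y of mid_3 in the frame of pallet between 0.039 and 0.045 m and angle between the x axis of mid_3 and the x axis of pallet, either way round below 0.03 rad and angle between the z axis of mid_3 and the z axis of pallet, either way round below 0.04 rad and z of mid_3 in the frame of pallet between 0.052 and 0.058 m) or (x of mid_4 in the frame of pallet between -0.0635 and -0.0575 m and y of mid_4 in the frame of pallet between 0.039 and 0.045 m and angle between the x axis of mid_4 and the x axis of pallet, either way round below 0.03 rad and angle between the z axis of mid_4 and the z axis of pallet, either way round below 0.04 rad and z of mid_4 in the frame of pallet between 0.052 and 0.058 m)) and ((x of mid_1 in the frame of pallet between 0.0765 and 0.0825 m and y of mid_1 in the frame of pallet between -0.026 and -0.02 m and angle between the x axis of mid_1 and the x axis of pallet, either way round below 0.03 rad and angle between the z axis of mid_1 and the z axis of pallet, either way round below 0.04 rad and z of mid_1 in the frame of pallet between 0.052 and 0.058 m) or (x of mid_2 in the frame of pallet between 0.0765 and 0.0825 m and y of mid_2 in the frame of pallet between -0.026 and -0.02 m and angle between the x axis of mid_2 and the x axis of pallet, either way round below 0.03 rad and angle between the z axis of mid_2 and the z axis of pallet, either way round below 0.04 rad and z of mid_2 in the frame of pallet between 0.052 and 0.058 m) or (x of mid_3 in the frame of pallet between 0.0765 and 0.0825 m and y of mid_3 in the frame of pallet between -0.026 and -0.02 m and angle between the x axis of mid_3 and the x axis of pallet, either way round below 0.03 rad and angle between the z axis of mid_3 and the z axis of pallet, either way round below 0.04 rad and z of mid_3 in the frame of pallet between 0.052 and 0.058 m) or (x of mid_4 in the frame of pallet between 0.0765 and 0.0825 m and y of mid_4 in the frame of pallet between -0.026 and -0.02 m and angle between the x axis of mid_4 and the x axis of pallet, either way round below 0.03 rad and angle between the z axis of mid_4 and the z axis of pallet, either way round below 0.04 rad and z of mid_4 in the frame of pallet between 0.052 and 0.058 m)) and ((x of mid_1 in the frame of pallet between -0.026 and -0.02 m and y of mid_1 in the frame of pallet between -0.0635 and -0.0575 m and angle between the x axis of mid_1 and the y axis of pallet, either way round below 0.03 rad and angle between the z axis of mid_1 and the z axis of pallet, either way round below 0.04 rad and z of mid_1 in the frame of pallet between 0.052 and 0.058 m) or (x of mid_2 in the frame of pallet between -0.026 and -0.02 m and y of mid_2 in the frame of pallet between -0.0635 and -0.0575 m and angle between the x axis of mid_2 and the y axis of pallet, either way round below 0.03 rad and angle between the z axis of mid_2 and the z axis of pallet, either way round below 0.04 rad and z of mid_2 in the frame of pallet between 0.052 and 0.058 m) or (x of mid_3 in the frame of pallet between -0.026 and -0.02 m and y of mid_3 in the frame of pallet between -0.0635 and -0.0575 m and angle between the x axis of mid_3 and the y axis of pallet, either way round below 0.03 rad and angle between the z axis of mid_3 and the z axis of pallet, either way round below 0.04 rad and z of mid_3 in the frame of pallet between 0.052 and 0.058 m) or (x of mid_4 in the frame of pallet between -0.026 and -0.02 m and y of mid_4 in the frame of pallet between -0.0635 and -0.0575 m and angle between the x axis of mid_4 and the y axis of pallet, either way round below 0.03 rad and angle between the z axis of mid_4 and the z axis of pallet, either way round below 0.04 rad and z of mid_4 in the frame of pallet between 0.052 and 0.058 m)) and linear speed of each of block_1, block_2, block_3, block_4 below 0.02 m/s); the robot touches nothing.
It fails at once if the tin is moved more than 3 cm (distance of nail_tin from where it was at the start of the episode above 0.03 m).
It fails at once if the duct tape is moved more than 3 cm (distance of tape_duct from where it was at the start of the episode above 0.03 m).
It also fails if it takes over 72 s, if anything falls off the work surface, if the arm or the gripper's body presses on something with over 40 N, if the wrist force passes 120 N, or if a joint passes its speed limit or range.

## Robot

A 6-joint arm with a two-finger parallel gripper is mounted at the origin on the work surface; the furniture and walls round the work are solid. World frame = base frame: x ahead of the robot, y to its left, z up, the work surface at z = 0. Lengths are in m, angles in rad, forces in N, time in s.
With the tool pointing down it reaches from about 0.35 to 0.975 m from the base axis. Payload 4.9 kg.
Tool frame: the origin (TCP) lies at the very end of the fingers, on their centre line; the grasp point (between the pads) lies 19 mm behind it; z points along the fingers, y is the line along which they close (so a half turn about z gives the same grasp; the last joint's range is limited). The gripper opens to 85 mm and grips with 20 to 120 N. Pads are 22 mm wide; open, the fingers measure 114 mm over their backs; the gripper's body (76 mm by 85 mm) begins 54 mm behind the grasp point. The pads swing forward as they close: fully open they stand 13 mm farther back than shut.
Start: joints at [-0.119, 0.053, 1.613, -0, 1.476, -0.119], TCP at [0.625, 0, 0.231] pointing down, gripper open.
Joint ranges: [-3.01, 3.01], [-1.01, 2.22], [0.06, 2.58], [-1.02, 4.17], [0.09, 2.62], [-3.14, 3.14]. Speed limits (rad/s): [2.57, 2.57, 3.14, 3.14, 3.14, 3.14].

## Interface

Orientations are given as a rotation vector (axis times angle).
In Python, from station import get_obs, get_image, get_calibration, finish_job gives the robot as it stands.
- The arm moves only by the tool servo_tool, never from a script. Its argument "increments" is a list of rows, each a list of 5 numbers: the opening, from 0 (shut) to 1 (fully open), then the shift along the tool's x, y, z in mm, then the turn about the tool's z in degrees. In form: [[jaw, tx, ty, tz, spin], ...]. A call has 1 to 12 rows; each row shifts and turns the commanded pose from where the row before left it, along the tool's axes as they then stand; what a row does not reach is not made up. A row lasts 1/8 s, in which the tool goes at most 62.5 mm and 10.7 degrees, less where a joint would pass 70% of its speed; a pose out of reach is approached as far as the arm can. A call is refused whole if a number of a shift passes 62.5 or a number of a turn 10.7, either way. A call with a gripper value outside its range is refused whole. The fingers move at their own pace and stop on an object; "force" is the grip in N (left out, the last holds). Time passes only in rows, so rows that do not move let the fingers close. It gives the time, the measured TCP pose, the force, the opening and the grip force at its end, in the units of the state.
- get_obs(): the state, without advancing time (a new reading comes with each control period).
- get_image(name): name is "scene" or "side" or "wrist"; returns the picture (400x640x3 uint8, red, green, blue); there is no depth.
- get_calibration(name): a dict with "fx", "fy", "cx", "cy" (pixels), "dist_coeffs" ([k1, k2, p1, p2, k3] as OpenCV has them; the pictures are not rectified), "R" (3x3) and "t" (3): a world point X has camera coordinates R X + t; the wrist camera has in their place "mount" (4x4, takes a point from camera to tool coordinates, whose origin is the TCP and whose axes are the flange's). Camera axes: x right, y down, z forward; pixel columns grow to the right and rows downward; lengths in m; the calibration is good to about 2 mm. A picture is of the moment at which its call begins: read the wrist's pose just before it. get_calibration takes no time and is no camera call.
- finish_job(): hands the job in; it is judged then, once.
The state is a dict: "t": time; "q": joint angles; "dq": joint speeds; "effort": joint torques, N m; "tool_pos": TCP position; "tool_rot": TCP orientation; "contact_force": force on the tool from outside, world axes, zero at the start; "wrist_torque": the same for the moment, N m; "opening": finger opening in m; "grip_force": force on a finger pad.
Only numpy, scipy, OpenCV 4.12 (cv2) and the standard library are available. Lean on these libraries where they do the work, as an engineer would, in place of code of your own. Each camera call takes 0.05 s, during which the arm holds its last target. There are 200 camera calls.

## Working session

There is one attempt and no reset: what is moved stays moved. The work goes in short steps, Python scripts to look and compute and a tool call to move; the robot and the scene stay as the last step left them, time stands still between calls to the robot, and variables do not carry over. Pictures are saved under pics/ and viewed, at most 11 in all, crops included, and the job is handed in when it is done.

Besides the shell and the picture viewer there is one more tool, called after "Emit:" by a JSON object that holds its "fn" and its "kwargs", one argument or row to a line. servo_tool: Moves the arm, as the interface text tells. Its arguments: {"type":"object","properties":{"increments":{"type":"array"},"force":{"type":"number"}},"required":["increments"]}

```bash
mkdir -p pics; ls
cat > h.py <<'E'
import numpy as np, cv2
from station import *
def cam(n):
    c=get_calibration(n);K=np.array([[c['fx'],0,c['cx']],[0,c['fy'],c['cy']],[0,0,1.]])
    d=np.array(c['dist_coeffs'],float)
    if 'R' in c: R=np.array(c['R']);t=np.array(c['t'])
    else:
        o=get_obs();T=np.eye(4);T[:3,:3]=cv2.Rodrigues(np.array(o['tool_rot'],float))[0];T[:3,3]=o['tool_pos']
        M=np.linalg.inv(T@np.array(c['mount']));R=M[:3,:3];t=M[:3,3]
    return K,d,R,t
def ray(n,uv,z,C=None):
    K,d,R,t=C or cam(n)
    p=cv2.undistortPoints(np.array(uv,float).reshape(-1,1,2),K,d).reshape(-1,2)
    v=np.c_[p,np.ones(len(p))]@R;o=-R.T@t
    return o+v*((z-o[2])/v[:,2])[:,None]
def proj(n,X,C=None):
    K,d,R,t=C or cam(n)
    return cv2.projectPoints(np.array(X,float).reshape(-1,1,3),cv2.Rodrigues(R)[0],t,K,d)[0].reshape(-1,2)
def save(n,f):
    im=get_image(n);cv2.imwrite('pics/'+f+'.png',im[:,:,::-1]);return im
E
python3 - <<'E'
from h import *
o=get_obs();print(o['t'],o['tool_pos'],o['tool_rot'],get_calibration('wrist')['mount'])
a=[save(n,n+'0') for n in('scene','side','wrist')]
for n in('scene','side'):
    K,d,R,t=cam(n);print(n,-R.T@t,K[0,0],d)
E
```

```text
pics
0.0 [6.24376185e-01 7.71731412e-05 2.30056480e-01] [-2.22026065e+00 -2.22030448e+00  2.00917720e-03] [[-5.18125708e-04 -9.65461165e-01 -2.60546483e-01  6.62795159e-02]
 [ 9.99999730e-01 -6.35956163e-04  3.67939761e-04  1.21727098e-03]
 [-5.20927691e-04 -2.60546222e-01  9.65461234e-01 -1.42078322e-01]
 [ 0.00000000e+00  0.00000000e+00  0.00000000e+00  1.00000000e+00]]
scene [-0.10723571 -0.7440443   0.48198296] 401.6319182600799 [-0.04389206  0.          0.          0.          0.        ]
side [ 0.6192201  -0.94608715  0.58272475] 468.12783829171275 [-0.03408602  0.          0.          0.          0.        ]
```

View pics/scene0.png

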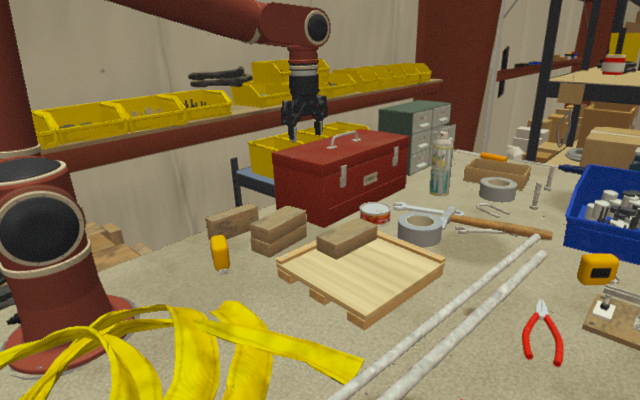

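View pics/side0.png

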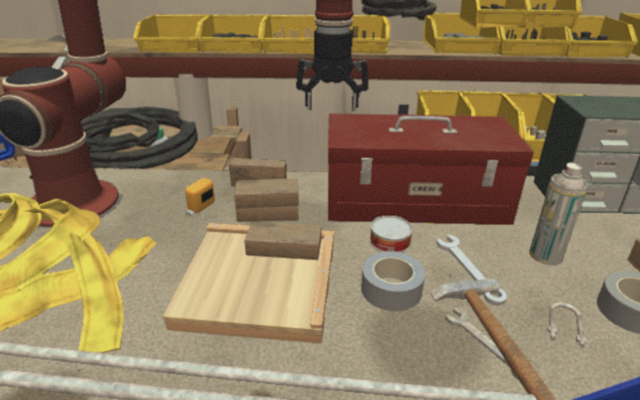

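Scene shows the pallet around (360,265), the pile at (280,230), the edge block at (232,220), tin (375,213), tape (420,228). Side view shows the pallet corners around (205,226), (335,235), (325,330), (170,328), corner block (284,240), pile (267,200), edge block (258,171).

Run:
```python
from h import *
C=cam('side')
print('pallet top corners',ray('side',[(206,226),(335,231),(322,330),(170,324)],.036,C).round(3).tolist())
print('b1 top',ray('side',[(248,227),(321,227),(319,238),(247,240)],.074,C).round(3).tolist())
print('pile top',ray('side',[(235,181),(298,180),(298,193),(236,195)],.076,C).round(3).tolist())
print('edge top',ray('side',[(230,160),(285,160),(287,164)],.065,C).round(3).tolist())
print('tin',ray('side',[(391,226)],.04,C).round(3).tolist(),'tape',ray('side',[(393,268)],.048,C).round(3).tolist(), 'toolbox',ray('side',[(330,215),(515,218)],0,C).round(3).tolist(),'tapemeasure',ray('side',[(200,210)],0,C).round(3))
s=cv2.imread('pics/side0.png')[150:340,160:350];w=cv2.imread('pics/wrist0.png')
cv2.imwrite('pics/c1.png',np.vstack([cv2.resize(s,None,fx=3,fy=3,interpolation=3)]));
```

```text
pallet top corners [[0.368, -0.139, 0.036], [0.638, -0.147, 0.036], [0.616, -0.422, 0.036], [0.375, -0.419, 0.036]]
b1 top [[0.468, -0.196, 0.074], [0.609, -0.19, 0.074], [0.606, -0.227, 0.074], [0.472, -0.239, 0.074]]
pile top [[0.41, -0.013, 0.076], [0.553, -0.003, 0.076], [0.557, -0.063, 0.076], [0.423, -0.076, 0.076]]
edge top [[0.373, 0.118, 0.065], [0.512, 0.124, 0.065], [0.519, 0.101, 0.065]]
tin [[0.755, -0.13, 0.04]] tape [[0.741, -0.279, 0.048]] toolbox [[0.628, -0.03, 0.0], [1.056, -0.027, 0.0]] tapemeasure [[ 0.321 -0.019  0.   ]]
```

View pics/c1.png

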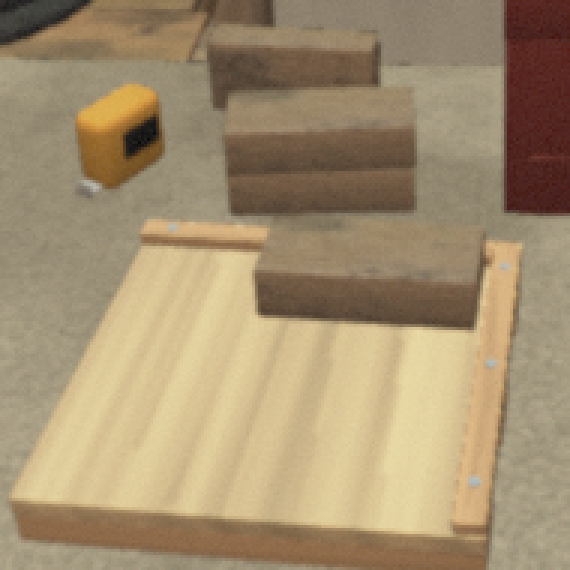

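View pics/wrist0.png

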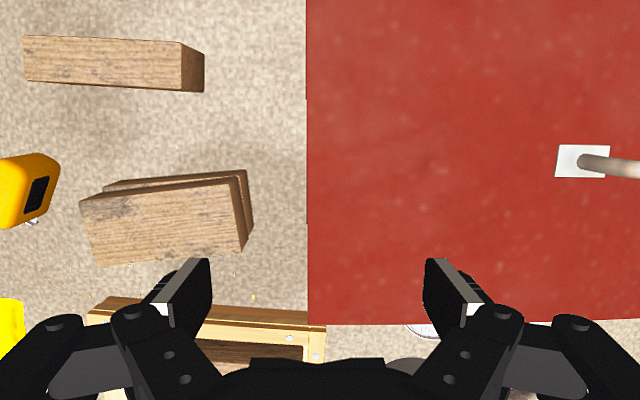

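Wrist view: edge block top at (23,35)-(182,42)-(185,90)-(25,80); pile's top block (80,200),(237,180),(243,250),(100,267), a few degrees askew; the lower one sticks out slightly behind. I'll go over the pallet to measure it from above.

Emit:
{"fn": "servo_tool", "kwargs": {
  "increments": [
    [1,-50,-16,2,0],
    [1,-50,-16,2,0],
    [1,-50,-16,2,0],
    [1,-50,-16,0,0],
    [1,-50,-16,0,0],
    [1,-50,-16,0,0],
    [1,-50,-16,0,0],
    [1,-30,-8,0,0],
    [1,0,0,0,0],
    [1,0,0,0,0]
  ]
}}

```text
t: 1.4
tool_pos: [0.505, -0.3793, 0.2248]
tool_rot: [-2.22, -2.221, -0.001]
contact_force: [-0.0, 0.6, -0.1]
opening: 0.0854
grip_force: 0.0
```

Run:
```python
from h import *
o=get_obs();print(o['t'],o['tool_pos'],o['tool_rot'])
np.save('w1.npy',np.array(list(o['tool_pos'])+list(o['tool_rot'])))
save('wrist','wrist1')
```

```text
1.4 [ 0.50500555 -0.37933819  0.22482326] [-2.22049466e+00 -2.22092368e+00 -6.61444550e-04]
```

View pics/wrist1.png

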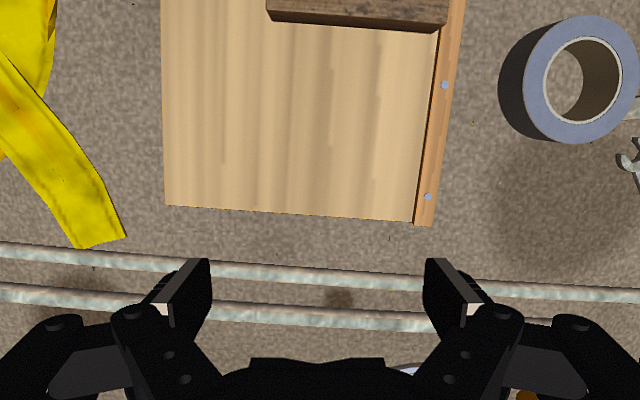

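Pallet's near-right corner at (165,205), right edge end (414,222), far batten inner edge (437,30)-(414,220); the top is cut off. Shifting back by 110 mm and looking again.

Emit:
{"fn": "servo_tool", "kwargs": {
  "increments": [
    [1,50,0,0,0],
    [1,50,0,0,0],
    [1,10,0,0,0],
    [1,0,0,0,0],
    [1,0,0,0,0]
  ]
}}

```text
t: 2.08
tool_pos: [0.5051, -0.2706, 0.2254]
tool_rot: [2.221, 2.221, -0.0]
contact_force: [0.2, -0.1, 0.1]
opening: 0.0856
grip_force: 0.0
```

Run:
```python
from h import *
o=get_obs();print(o['t'],o['tool_pos'],o['tool_rot'])
np.save('w2.npy',np.array(list(o['tool_pos'])+list(o['tool_rot'])))
im=save('wrist','wrist2')
cv2.imwrite('pics/c2.png',cv2.resize(im[:260,130:530,::-1],None,fx=2,fy=2,interpolation=3))
```

```text
2.075 [ 0.50512155 -0.27062821  0.22542339] [ 2.22145486e+00  2.22077874e+00 -4.43042722e-04]
```

View pics/c2.png

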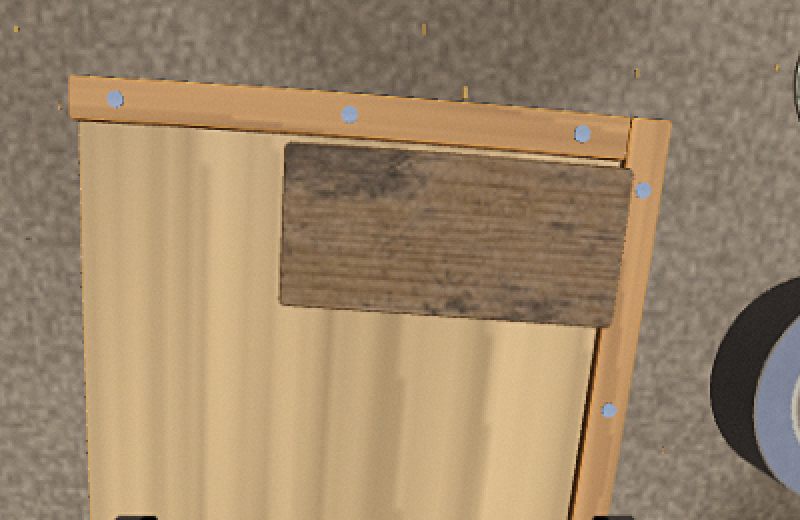

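Crop shows block_1's top corners at crop (285,142),(632,168),(610,327),(281,305), pallet's left batten outer corners (69,75),(670,120), inner edge (69,118)-(630,158).

```bash
cat >> h.py <<'E'
def camw(p):
    c=get_calibration('wrist');K=np.array([[c['fx'],0,c['cx']],[0,c['fy'],c['cy']],[0,0,1.]])
    T=np.eye(4);T[:3,:3]=cv2.Rodrigues(np.array(p[3:],float))[0];T[:3,3]=p[:3]
    M=np.linalg.inv(T@np.array(c['mount']));return K,np.array(c['dist_coeffs'],float),M[:3,:3],M[:3,3]
def fit(L,W):  # rigid 2D L->W
    L=np.array(L,float);W=np.array(W)[:,:2];a=L-L.mean(0);b=W-W.mean(0)
    th=np.arctan2((a[:,0]*b[:,1]-a[:,1]*b[:,0]).sum(),(a*b).sum())
    R=np.array([[np.cos(th),-np.sin(th)],[np.sin(th),np.cos(th)]]);t=W.mean(0)-R@L.mean(0)
    return th,t,((L@R.T+t-W)*1000).round(1)
E
python3 - <<'E'
from h import *
c1=camw(np.load('w1.npy'));c2=camw(np.load('w2.npy'));c0=camw([.624376,.000077,.230056,-2.22026,-2.2203,.002])
f=lambda l:np.array(l)/2+[130,0]
W=np.vstack([ray('',f([(69,75),(670,120),(69,118)]),.046,c2),ray('',[(165,205),(414,222)],.036,c1),ray('',[(434,225)],.046,c1)])
L=np.array([(-130,130),(130,130),(-130,112),(-130,-130),(112,-130),(130,-130)])/1000
th,t,r=fit(L,W);print('pallet',np.degrees(th),t,r.tolist());np.save('pal.npy',[th,*t])
B=np.array([(-70,32.5),(70,32.5),(70,-32.5),(-70,-32.5)])/1000
R=np.array([[np.cos(th),-np.sin(th)],[np.sin(th),np.cos(th)]])
for n,uv,z,c,LL in (('b1',f([(285,142),(632,168),(610,327),(281,305)]),.074,c2,B),('b3',[(80,200),(237,180),(243,248),(97,267)],.076,c0,B),('b4',[(23,35),(182,42),(185,90),(25,80)],.065,c0,B*[1,38/65])):
    a,tt,r=fit(LL,ray('',uv,z,c));print(n,np.degrees(a),tt,'inpal',((tt-t)@R*1000).round(1),r.tolist())
for n,p in (('corner',(42,79.5)),('nearleft',(-60.5,42)),('farright',(79.5,-23)),('nearright',(-23,-60.5))): print(n,t+R@np.array(p)/1000)
w=cv2.imread('pics/wrist0.png')[10:310,0:330];cv2.imwrite('pics/c3.png',cv2.resize(w,None,fx=2,fy=2,interpolation=3)[:600])
E
```

```text
pallet -3.879835294091749 [ 0.49729269 -0.28224973] [[-0.8, 0.4], [2.0, 1.3], [-0.5, -0.2], [0.4, -0.7], [-1.2, 0.3], [0.2, -1.1]]
b1 -3.7350936548715037 [ 0.53852884 -0.2118523 ] inpal [36.4 73. ] [[-1.1, 0.5], [1.5, 0.6], [1.3, -0.6], [-1.8, -0.5]]
b3 6.792149133323062 [ 0.48839805 -0.03211477] inpal [-25.8 249. ] [[-0.9, 1.2], [-3.5, 0.3], [2.4, -2.4], [2.0, 1.0]]
b4 -4.58668741425591 [0.44619844 0.10703406] inpal [-77.3 384.9] [[-0.9, 0.6], [1.6, 0.1], [-1.0, -0.0], [0.3, -0.8]]
corner [ 0.54457573 -0.20577382]
nearleft [ 0.43977324 -0.2362523 ]
farright [ 0.57505421 -0.31057632]
nearright [ 0.47025172 -0.34105479]
```

View pics/c3.png

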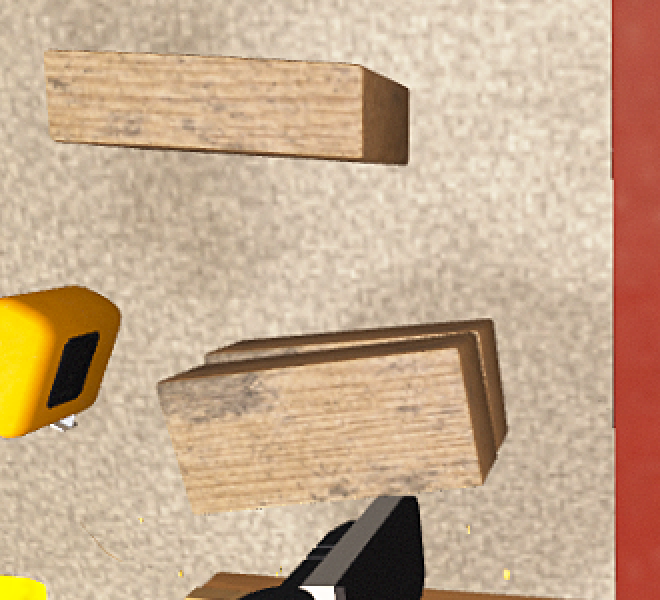

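Emit:
{"fn": "servo_tool", "kwargs": {
  "increments": [
    [0,0,15,0,3.9],
    [0,-4,15,40,0],
    [0,0,0,45,0],
    [0,0,0,45,0],
    [0,0,0,30,0],
    [0,0,0,19,0],
    [0,0,0,0,0],
    [0,8,0,0,0],
    [0,8,0,0,0],
    [0,6,0,0,0],
    [0,3,0,0,0]
  ],
  "force": 40
}}

```text
t: 3.5
tool_pos: [0.5372, -0.2504, 0.0476]
tool_rot: [2.293, 2.143, -0.0]
contact_force: [-0.4, -3.8, 3.5]
opening: -0.0003
grip_force: 2.3
```

```bash
cat > p.py <<'E'
from h import *
import sys
th,x,y=np.load('pal.npy');o=get_obs();c,s=np.cos(th),np.sin(th)
d=np.array(o['tool_pos'][:2])-[x,y]
R=cv2.Rodrigues(np.array(o['tool_rot'],float))[0]
print('t',o['t'],'pal mm',round((c*d[0]+s*d[1])*1e3,1),round((-s*d[0]+c*d[1])*1e3,1),'z',round(o['tool_pos'][2]*1e3,1),'toolx deg rel pal',round(np.degrees(np.arctan2(R[1,0],R[0,0])-th),2),'F',np.round(o['contact_force'],1))
def goto(X,Y,ang):  # world target, tool x world angle deg: first spin then shift
    a=np.radians(ang);cur=np.degrees(np.arctan2(R[1,0],R[0,0]));spin=(cur-ang+180)%360-180
    e=np.array([X,Y])-o['tool_pos'][:2];tx=np.array([np.cos(a),np.sin(a)]);ty=np.array([np.sin(a),-np.cos(a)])
    print('spin',round(spin,1),'tx',round(tx@e*1e3,1),'ty',round(ty@e*1e3,1))
E
python3 p.py
python3 - <<'E'
from h import *
c0=camw([.624376,.000077,.230056,-2.22026,-2.2203,.002])
B=np.array([(-70,32.5),(70,32.5),(70,-32.5),(-70,-32.5)])/1000
a,t,r=fit(B,ray('',[(80,201),(230.5,183.5),(241,252.5),(97.5,266)],.076,c0));print(np.degrees(a),t,r.tolist())
print(ray('',[(103.5,186.5),(246.5,170)],.038,c0))
print(ray('',[(253.5,225)],.0,c0))
E
```

```text
t 3.5 pal mm 37.7 34.5 z 47.6 toolx deg rel pal 90.02 F [-0.4 -3.8  3.5]
6.047549993671206 [ 0.48654468 -0.03383352] [[-2.2, 1.2], [0.9, 0.7], [2.4, -0.8], [-1.0, -1.0]]
[[ 0.41581818 -0.00523387  0.038     ]
 [ 0.55843629  0.01038973  0.038     ]]
[[ 0.55536122 -0.05716802  0.        ]]
```

Emit:
{"fn": "servo_tool", "kwargs": {
  "increments": [
    [0,2,0,0,0],
    [0,0,0,0,0]
  ]
}}

```text
t: 3.75
tool_pos: [0.5369, -0.25, 0.0476]
tool_rot: [2.293, 2.142, -0.003]
contact_force: [-2.0, -6.5, 3.0]
opening: -0.0
grip_force: 3.2
```

Emit:
{"fn": "servo_tool", "kwargs": {
  "increments": [
    [0,2,0,0,0],
    [0,0,0,0,0]
  ]
}}

```text
t: 4.0
tool_pos: [0.537, -0.2499, 0.048]
tool_rot: [2.291, 2.14, -0.007]
contact_force: [-3.6, -11.7, 3.6]
opening: -0.0001
grip_force: 6.0
```

```bash
python3 p.py
```

```text
t 4.0 pal mm 37.4 35.0 z 48.0 toolx deg rel pal 89.99 F [ -3.6 -11.7   3.6]
```

Emit:
{"fn": "servo_tool", "kwargs": {
  "increments": [
    [0,-15,0,0,0],
    [0,0,-20,-40,0],
    [0,0,-45,0,0],
    [0,25,-35,0,0],
    [0,30,0,0,0],
    [0,0,0,20,0],
    [0,0,0,18,0],
    [0,0,10,0,0],
    [0,0,8,0,0],
    [0,0,4,0,0],
    [0,0,0,0,0]
  ]
}}

```text
t: 5.38
tool_pos: [0.4588, -0.2008, 0.0484]
tool_rot: [-2.289, -2.14, 0.01]
contact_force: [-15.9, 0.8, 9.4]
opening: -0.0002
grip_force: 7.9
```

```bash
python3 p.py
```

```text
t 5.375 pal mm -43.9 78.7 z 48.4 toolx deg rel pal 90.03 F [-15.9   0.8   9.4]
```

Emit:
{"fn": "servo_tool", "kwargs": {
  "increments": [
    [0,0,3,0,0],
    [0,0,0,0,0],
    [0,0,0,0,0]
  ]
}}

```text
t: 5.75
tool_pos: [0.4588, -0.2007, 0.0484]
tool_rot: [-2.284, -2.136, 0.017]
contact_force: [-28.5, 1.4, 19.2]
opening: -0.0003
grip_force: 14.2
```

```bash
python3 p.py
```

```text
t 5.75 pal mm -43.9 78.7 z 48.4 toolx deg rel pal 90.05 F [-28.5   1.4  19.2]
```

Emit:
{"fn": "servo_tool", "kwargs": {
  "increments": [
    [0,0,-15,0,0],
    [0,0,0,-50,0],
    [1,30,0,-50,0],
    [1,50,0,-10,10],
    [1,40,0,0,10],
    [1,0,0,0,0],
    [1,0,0,0,0]
  ]
}}

```text
t: 6.62
tool_pos: [0.465, -0.0818, 0.1587]
tool_rot: [2.631, 1.715, 0.001]
contact_force: [-0.5, 0.6, 0.4]
opening: 0.0854
grip_force: 0.0
```

Run:
```python
from p import *
goto(.4865,-.0338,6.1)
```

```text
t 6.625 pal mm -45.8 197.8 z 158.7 toolx deg rel pal 70.07 F [-0.5  0.6  0.4]
spin 60.1 tx 26.4 ty -45.4
```

Emit:
{"fn": "servo_tool", "kwargs": {
  "increments": [
    [1,0,0,0,10],
    [1,0,0,0,10],
    [1,0,0,5,10],
    [1,0,0,10,10],
    [1,0,0,10,10],
    [1,0,0,10,10.1],
    [1,3.2,-22.7,0,0],
    [1,3.2,-22.7,0,0],
    [1,0,0,0,0],
    [1,0,0,0,0]
  ]
}}

```text
t: 7.88
tool_pos: [0.4663, -0.0367, 0.1233]
tool_rot: [3.137, 0.163, -0.0]
contact_force: [0.4, -0.8, -0.3]
opening: 0.0856
grip_force: 0.0
```

Run:
```python
from p import *
goto(.4666,-.0359,6.1)
```

```text
t 7.875 pal mm -47.5 242.9 z 123.3 toolx deg rel pal 9.84 F [ 0.4 -0.8 -0.3]
spin -0.1 tx 0.3 ty -0.7
```

Emit:
{"fn": "servo_tool", "kwargs": {
  "increments": [
    [1,0,0,35,0],
    [1,0,0,30,0],
    [1,0,0,14,0],
    [1,0,0,0,0],
    [0,0,0,0,0],
    [0,0,0,0,0],
    [0,0,0,0,0],
    [0,0,0,0,0]
  ],
  "force": 60
}}

```text
t: 8.88
tool_pos: [0.4678, -0.036, 0.0462]
tool_rot: [3.136, 0.165, 0.005]
contact_force: [-1.3, -1.5, 6.2]
opening: 0.0639
grip_force: 69.2
```

Emit:
{"fn": "servo_tool", "kwargs": {
  "increments": [
    [0,0,0,-30,0],
    [0,0,0,-40,0],
    [0,0,0,-10,-10],
    [0,0,0,0,-10],
    [0,0,0,0,-10],
    [0,0,0,0,-10],
    [0,0,0,0,-10],
    [0,0,0,0,-10],
    [0,0,0,0,-10],
    [0,0,0,0,-10.1],
    [0,0,0,0,0],
    [0,0,0,0,0]
  ]
}}

```text
t: 10.38
tool_pos: [0.4659, -0.0355, 0.1239]
tool_rot: [-2.298, -2.141, 0.001]
contact_force: [0.0, -1.0, -3.3]
opening: 0.0639
grip_force: 68.2
```

```bash
cat >> p.py <<'E'
def gp(px,py,ang): # pallet mm target
    goto(x+(c*px-s*py)/1e3,y+(s*px+c*py)/1e3,np.degrees(th)+ang)
E
python3 -c "
from p import *
gp(-66,17,90)"
```

```text
t 10.375 pal mm -48.0 244.1 z 123.9 toolx deg rel pal 89.84 F [ 0.  -1.  -3.3]
spin -0.2 tx -227.1 ty -18.0
```

Emit:
{"fn": "servo_tool", "kwargs": {
  "increments": [
    [0,-45,-4,0,-0.2],
    [0,-50,-4,0,0],
    [0,-50,-4,0,0],
    [0,-50,-4,0,0],
    [0,-32,-2,0,0],
    [0,0,0,0,0],
    [0,0,0,30,0],
    [0,0,0,30,0],
    [0,0,0,12,0],
    [0,0,0,5,0],
    [0,0,0,0,0]
  ]
}}

```text
t: 11.75
tool_pos: [0.434, -0.261, 0.048]
tool_rot: [2.291, 2.148, 0.0]
contact_force: [-0.0, -0.1, -1.7]
opening: 0.0638
grip_force: 68.1
```

```bash
python3 p.py
```

```text
t 11.75 pal mm -64.6 16.9 z 48.0 toolx deg rel pal 90.19 F [-0.  -0.1 -1.7]
```

Emit:
{"fn": "servo_tool", "kwargs": {
  "increments": [
    [0,0,0,2,-0.2],
    [0,3,0,0,0],
    [0,3,0,0,0],
    [0,2,0,0,0],
    [0,0,2,0,0],
    [0,0,2,0,0],
    [0,0,2,0,0],
    [0,0,0,0,0]
  ],
  "force": 40
}}

```text
t: 12.75
tool_pos: [0.4366, -0.253, 0.0451]
tool_rot: [-2.28, -2.149, 0.009]
contact_force: [-15.6, 1.3, 8.3]
opening: 0.0636
grip_force: 69.5
```

```bash
python3 p.py
```

```text
t 12.75 pal mm -62.5 25.0 z 45.1 toolx deg rel pal 90.49 F [-15.6   1.3   8.3]
```

Emit:
{"fn": "servo_tool", "kwargs": {
  "increments": [
    [0,0,-3,0,0],
    [0,2,0,0,0],
    [0,2,0,0,0],
    [0,0,0,0,0]
  ]
}}

```text
t: 13.25
tool_pos: [0.4367, -0.2524, 0.046]
tool_rot: [2.284, 2.15, -0.01]
contact_force: [-5.3, -10.1, -1.3]
opening: 0.0638
grip_force: 68.3
```

```bash
python3 p.py
```

```text
t 13.25 pal mm -62.5 25.7 z 46.0 toolx deg rel pal 90.42 F [ -5.3 -10.1  -1.3]
```

Emit:
{"fn": "servo_tool", "kwargs": {
  "increments": [
    [1,0,0,0,0],
    [1,0,0,0,0],
    [1,0,0,-40,0],
    [1,0,0,-50,0],
    [1,40,5,0,10],
    [1,50,5,0,10],
    [1,50,0,0,10],
    [1,50,0,0,10],
    [1,0,0,0,10],
    [1,0,0,0,10],
    [1,0,0,0,10],
    [1,0,0,0,10]
  ]
}}

```text
t: 14.75
tool_pos: [0.5087, -0.0745, 0.1356]
tool_rot: [-3.136, -0.174, -0.001]
contact_force: [0.1, -0.3, 0.0]
opening: 0.0853
grip_force: 0.0
```

Run:
```python
from p import *
goto(.4907+.02,-.0297+.002,6.2)
```

```text
t 14.75 pal mm -2.6 208.0 z 135.6 toolx deg rel pal 10.22 F [ 0.1 -0.3  0. ]
spin 0.1 tx 7.0 ty -46.3
```

Emit:
{"fn": "servo_tool", "kwargs": {
  "increments": [
    [1,4,-23,0,0],
    [1,3,-23,0,0],
    [1,0,0,40,0],
    [1,0,0,40,0],
    [1,0,0,25,0],
    [1,0,0,14,0],
    [1,0,0,0,0],
    [0,0,0,0,0],
    [0,0,0,0,0],
    [0,0,0,0,0],
    [0,0,0,0,0]
  ],
  "force": 60
}}

```text
t: 16.12
tool_pos: [0.5119, -0.0289, 0.0185]
tool_rot: [3.135, 0.182, 0.006]
contact_force: [0.1, 0.8, 5.9]
opening: 0.0632
grip_force: 68.1
```

Emit:
{"fn": "servo_tool", "kwargs": {
  "increments": [
    [0,0,0,-30,0],
    [0,0,0,-40,0],
    [0,0,0,-40,-10],
    [0,0,0,0,-10],
    [0,0,0,0,-10],
    [0,0,0,0,-10],
    [0,0,0,0,-10],
    [0,0,0,0,-10],
    [0,0,0,0,-10],
    [0,0,0,0,-10.2],
    [0,0,0,0,0],
    [0,0,0,0,0]
  ]
}}

```text
t: 17.62
tool_pos: [0.5097, -0.0285, 0.126]
tool_rot: [-2.284, -2.156, 0.0]
contact_force: [0.3, -0.7, -2.2]
opening: 0.0633
grip_force: 67.2
```

```bash
python3 -c "
from p import *
gp(73,-9,90)"
```

```text
t 17.625 pal mm -4.8 254.0 z 126.0 toolx deg rel pal 90.57 F [ 0.3 -0.7 -2.2]
spin 0.6 tx -263.0 ty 77.8
```

Emit:
{"fn": "servo_tool", "kwargs": {
  "increments": [
    [0,-40,10,0,0.6],
    [0,-50,15,0,0],
    [0,-50,15,0,0],
    [0,-50,15,0,0],
    [0,-45,15,0,0],
    [0,-28,8,0,0],
    [0,0,0,0,0],
    [0,0,0,30,0],
    [0,0,0,25,0],
    [0,0,0,12,0],
    [0,0,0,0,0]
  ]
}}

```text
t: 19.0
tool_pos: [0.5703, -0.2949, 0.0583]
tool_rot: [-2.291, -2.146, 0.001]
contact_force: [0.2, 1.1, -2.1]
opening: 0.0638
grip_force: 67.1
```

```bash
python3 p.py
```

```text
t 19.0 pal mm 73.7 -7.7 z 58.3 toolx deg rel pal 90.12 F [ 0.2  1.1 -2.1]
```

Now lower and push to the far batten, then left against the corner block.

Emit:
{"fn": "servo_tool", "kwargs": {
  "increments": [
    [0,0,0,3.5,0],
    [0,0,2,0,0],
    [0,0,2,0,0],
    [0,0,2,0,0],
    [0,0,0,0,0],
    [0,2,0,0,0],
    [0,2,0,0,0],
    [0,2,0,0,0],
    [0,0,0,0,0]
  ]
}}

```text
t: 20.12
tool_pos: [0.5738, -0.2922, 0.0552]
tool_rot: [-2.29, -2.145, 0.013]
contact_force: [-11.6, -6.1, -0.4]
opening: 0.0635
grip_force: 67.3
```

```bash
python3 p.py
```

```text
t 20.125 pal mm 77.0 -4.8 z 55.2 toolx deg rel pal 90.15 F [-11.6  -6.1  -0.4]
```

Emit:
{"fn": "servo_tool", "kwargs": {
  "increments": [
    [0,0,-2,0,0],
    [0,2,0,0,0],
    [0,2,0,0,0],
    [0,0,0,0,0],
    [0,0,0,0,0]
  ]
}}

```text
t: 20.75
tool_pos: [0.574, -0.2871, 0.0556]
tool_rot: [-2.291, -2.146, 0.006]
contact_force: [-5.7, -3.1, -1.7]
opening: 0.0634
grip_force: 67.3
```

```bash
python3 p.py
```

```text
t 20.75 pal mm 76.8 0.4 z 55.6 toolx deg rel pal 90.13 F [-5.7 -3.1 -1.7]
```

Emit:
{"fn": "servo_tool", "kwargs": {
  "increments": [
    [0,2,0,0,0],
    [0,2,0,0,0],
    [0,0,0,0,0],
    [0,0,0,0,0]
  ]
}}

```text
t: 21.25
tool_pos: [0.5743, -0.283, 0.0556]
tool_rot: [-2.291, -2.146, 0.006]
contact_force: [-6.9, -2.5, -1.9]
opening: 0.0636
grip_force: 67.3
```

```bash
python3 p.py
```

```text
t 21.25 pal mm 76.9 4.4 z 55.6 toolx deg rel pal 90.14 F [-6.9 -2.5 -1.9]
```

Emit:
{"fn": "servo_tool", "kwargs": {
  "increments": [
    [0,2,0,0,0],
    [0,2,0,0,0],
    [0,2,0,0,0],
    [0,0,0,0,0]
  ]
}}

```text
t: 21.75
tool_pos: [0.5745, -0.2822, 0.0571]
tool_rot: [2.286, 2.146, -0.017]
contact_force: [-8.9, -16.6, -1.2]
opening: 0.0636
grip_force: 67.1
```

Run:
```python
from p import *
save('side','side2');
s=cv2.imread('pics/side2.png')[190:345,160:360];cv2.imwrite('pics/c4.png',cv2.resize(s,None,fx=3.8,fy=3.8,interpolation=3))
```

```text
t 21.75 pal mm 77.0 5.3 z 57.1 toolx deg rel pal 90.27 F [ -8.9 -16.6  -1.2]
```

View pics/c4.png

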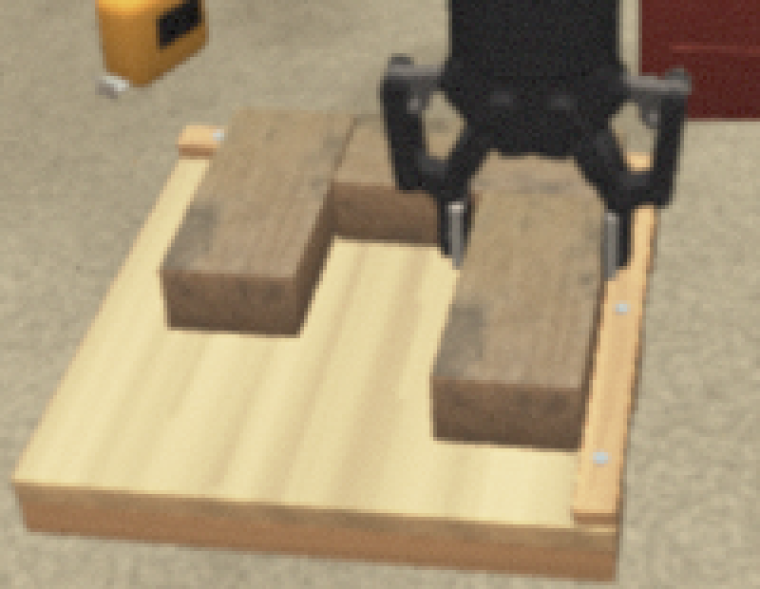

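Side crop: near-left block butts the corner block, far-right block sits along the far batten up to the corner block, no visible gap. Releasing and going towards the standing block.

Emit:
{"fn": "servo_tool", "kwargs": {
  "increments": [
    [1,0,0,0,0],
    [1,0,0,0,0],
    [1,0,0,-40,0],
    [1,20,0,-50,0],
    [0,50,-20,-30,0],
    [0,55,-20,-20,0],
    [0,55,-20,0,0],
    [0,55,-20,0,0],
    [0,55,-20,0,0],
    [0,35,-20,0,0],
    [0,0,0,0,0],
    [0,0,0,0,0]
  ]
}}

```text
t: 23.3
tool_pos: [0.4784, 0.0559, 0.1964]
tool_rot: [2.292, 2.147, 0.001]
contact_force: [0.6, 0.5, -0.5]
opening: 0.0001
grip_force: 0.0
```

Run:
```python
from p import *
goto(.4498,.152,85.4)
save('wrist','wrist3')
```

```text
t 23.3 pal mm -41.8 336.1 z 196.4 toolx deg rel pal 90.15 F [ 0.6  0.5 -0.5]
spin 0.9 tx 93.5 ty -36.2
```

View pics/wrist3.png

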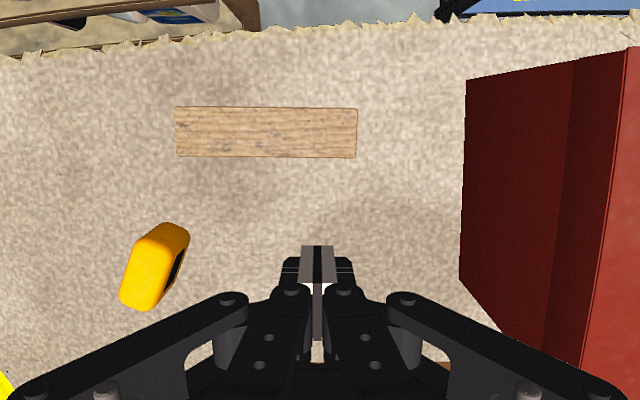

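Wrist view: standing block's top at (175,107),(357,108),(356,157),(177,155); the bench's rear edge is just behind (rows 20-55), so I tip it forward (-y), with the hand turned so the camera stays clear.

Run:
```python
from p import *
B=np.array([(-70,19),(70,19),(70,-19),(-70,-19)])/1000
C=cam('wrist')
a,t,r=fit(B,ray('',[(175,107),(357,108),(356,157),(177,155)],.065,C));print(np.degrees(a),t,r.tolist(),o['q'][5])
print('edge',ray('',[(150,38),(350,28)],0,C))
n=np.array([-np.sin(a),np.cos(a)])
goto(*(t+n*(.019+.016+.010)),np.degrees(a))
```

```text
t 23.35 pal mm -41.6 335.6 z 196.2 toolx deg rel pal 90.09 F [ 0.4 -0.9 -0.1]
-4.54259708581128 [0.44458263 0.10742885] [[-2.0, 1.2], [1.7, 0.5], [1.0, -0.8], [-0.7, -0.9]] 0.02686264284941477
edge [[0.33950838 0.19464405 0.        ]
 [0.51810683 0.18917384 0.        ]]
spin 90.8 tx -37.9 ty -94.1
```

Emit:
{"fn": "servo_tool", "kwargs": {
  "increments": [
    [0,0,0,0,10.1],
    [0,0,0,0,10.1],
    [0,0,0,0,10.1],
    [0,0,0,0,10.1],
    [0,0,0,0,10.1],
    [0,0,0,0,10.1],
    [0,0,0,0,10.1],
    [0,0,0,0,10.1],
    [0,0,0,0,10],
    [0,-19,-47,0,0],
    [0,-19,-47,0,0],
    [0,0,0,0,0]
  ]
}}

```text
t: 24.85
tool_pos: [0.4474, 0.1538, 0.1959]
tool_rot: [-3.139, 0.121, -0.0]
contact_force: [1.0, -1.3, 0.3]
opening: 0.0002
grip_force: 0.0
```

Emit:
{"fn": "servo_tool", "kwargs": {
  "increments": [
    [0,0,0,50,0],
    [0,0,0,50,0],
    [0,0,0,30,0],
    [0,0,0,10,0],
    [0,0,0,0,0]
  ]
}}

```text
t: 25.48
tool_pos: [0.4481, 0.1517, 0.0559]
tool_rot: [3.139, -0.127, -0.001]
contact_force: [1.2, 0.5, -0.1]
opening: 0.0001
grip_force: 0.0
```

Run:
```python
from p import *
goto(.4482,.1523,-4.5);print(o['tool_pos'])
```

```text
t 25.475 pal mm -78.5 429.6 z 55.9 toolx deg rel pal -0.77 F [ 1.2  0.5 -0.1]
spin -0.1 tx 0.1 ty -0.6
[0.44805497 0.15172159 0.05590643]
```

Push the top forward (+tool y).

Emit:
{"fn": "servo_tool", "kwargs": {
  "increments": [
    [0,0,5,0,0],
    [0,0,5,0,0],
    [0,0,5,0,0],
    [0,0,5,0,0],
    [0,0,5,0,0],
    [0,0,5,0,0],
    [0,0,5,0,0],
    [0,0,5,0,0],
    [0,0,5,0,0],
    [0,0,0,0,0]
  ]
}}

```text
t: 26.72
tool_pos: [0.4437, 0.1073, 0.0556]
tool_rot: [3.139, -0.126, -0.001]
contact_force: [-1.0, 0.5, 0.7]
opening: -0.0004
grip_force: 0.0
```

Emit:
{"fn": "servo_tool", "kwargs": {
  "increments": [
    [0,0,0,0,0],
    [0,0,0,-50,0],
    [0,0,-40,-50,0],
    [1,-62,-40,-50,0],
    [1,-30,0,0,0],
    [1,0,0,0,0]
  ]
}}

```text
t: 27.48
tool_pos: [0.375, 0.1811, 0.19]
tool_rot: [-3.139, 0.122, -0.002]
contact_force: [0.6, 0.1, -0.2]
opening: 0.0546
grip_force: 0.0
```

Run:
```python
from p import *
s=save('side','side3');w=save('wrist','wrist4')
s=cv2.resize(s[140:260,160:360,::-1],None,fx=2.4,fy=2.4);w=cv2.resize(w[:,:,::-1],None,fx=.75,fy=.75)
cv2.imwrite('pics/c5.png',np.vstack([s,w]))
```

```text
t 27.475 pal mm -153.3 454.0 z 190.0 toolx deg rel pal -0.55 F [ 0.6  0.1 -0.2]
```

View pics/c5.png

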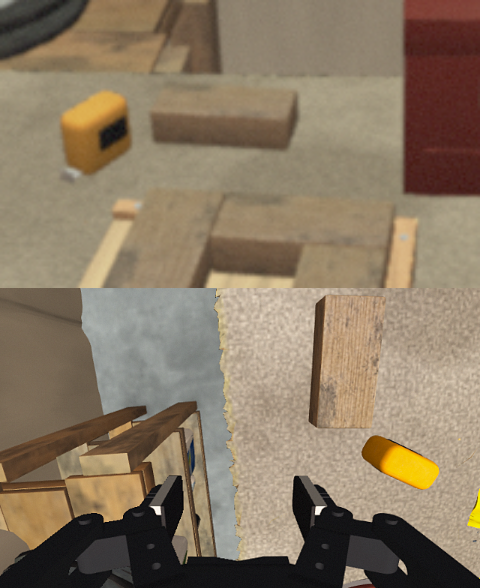

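Composite: the block now lies flat, its top in the wrist picture at about (435,12),(511,11),(499,187),(425,185) full-resolution.

Run:
```python
from p import *
B=np.array([(70,32.5),(70,-32.5),(-70,-32.5),(-70,32.5)])/1000
C=cam('wrist')
a,t,r=fit(B,ray('',[(435,12),(511,11),(499,187),(425,185)],.038,C));print(np.degrees(a),t,r.tolist())
# refine by edges: brightness profile across rows
w=cv2.cvtColor(cv2.imread('pics/wrist4.png'),6).astype(int)
for r_ in (60,100,140): print(r_,w[r_-3:r_+4].mean(0)[405:525:4].astype(int).tolist())
u=np.array([np.cos(a),np.sin(a)])
goto(*(t+.02*u),np.degrees(a))
```

```text
t 27.575 pal mm -152.3 453.5 z 189.5 toolx deg rel pal -0.67 F [-0.5 -0.2  0.4]
-3.165379046996992 [0.43902259 0.05387022] [[2.2, 2.3], [0.8, -3.0], [0.1, -0.0], [-3.1, 0.7]]
60 [177, 179, 175, 180, 52, 64, 70, 181, 160, 162, 162, 154, 163, 168, 158, 161, 153, 162, 173, 175, 153, 168, 157, 168, 132, 154, 152, 143, 163, 158]
100 [173, 182, 182, 37, 57, 67, 182, 168, 177, 154, 168, 156, 171, 177, 179, 164, 150, 167, 155, 173, 153, 135, 178, 131, 124, 182, 174, 177, 163, 178]
140 [161, 152, 145, 56, 66, 104, 132, 147, 128, 123, 135, 173, 149, 158, 150, 144, 152, 165, 179, 155, 139, 170, 160, 177, 165, 162, 180, 168, 175, 172]
spin -1.4 tx 89.9 ty 122.9
```

Emit:
{"fn": "servo_tool", "kwargs": {
  "increments": [
    [1,45,50,0,-1],
    [1,45,50,0,0],
    [1,0,23,0,0],
    [1,0,0,0,0],
    [1,0,0,40,0],
    [1,0,0,40,0],
    [1,0,0,30,0],
    [1,0,0,0,0]
  ]
}}

```text
t: 28.58
tool_pos: [0.4489, 0.0596, 0.0766]
tool_rot: [-3.14, 0.097, 0.011]
contact_force: [-0.2, -0.1, 0.1]
opening: 0.0854
grip_force: 0.0
```

Run:
```python
from p import *
goto(.439+.02,.0539-.0013,-4)
```

```text
t 28.575 pal mm -71.4 337.8 z 76.6 toolx deg rel pal 0.35 F [-0.2 -0.1  0.1]
spin 0.5 tx 10.5 ty 6.2
```

Emit:
{"fn": "servo_tool", "kwargs": {
  "increments": [
    [1,10,6,0,0.5],
    [1,0,0,0,0],
    [1,0,0,30,0],
    [1,0,0,20,0],
    [1,0,0,10,0],
    [1,0,0,0,0],
    [0,0,0,0,0],
    [0,0,0,0,0],
    [0,0,0,0,0],
    [0,0,0,0,0]
  ],
  "force": 60
}}

```text
t: 29.82
tool_pos: [0.4626, 0.0523, 0.0214]
tool_rot: [-3.14, 0.112, -0.005]
contact_force: [-0.7, 0.6, 6.5]
opening: 0.0629
grip_force: 67.3
```

Emit:
{"fn": "servo_tool", "kwargs": {
  "increments": [
    [0,0,0,-30,0],
    [0,0,0,-40,0],
    [0,0,0,-40,0],
    [0,0,0,0,0],
    [0,0,0,0,0]
  ]
}}

```text
t: 30.45
tool_pos: [0.46, 0.0523, 0.1281]
tool_rot: [3.14, -0.111, -0.003]
contact_force: [-0.9, 0.8, -2.8]
opening: 0.0631
grip_force: 67.4
```

```bash
python3 -c "
from p import *
gp(-8,-68,0)"
```

```text
t 30.45 pal mm -59.9 331.3 z 128.1 toolx deg rel pal -0.19 F [-0.9  0.8 -2.8]
spin -0.2 tx 51.9 ty 399.3
```

Emit:
{"fn": "servo_tool", "kwargs": {
  "increments": [
    [0,6,40,0,-0.2],
    [0,6,50,0,0],
    [0,6,50,0,0],
    [0,6,50,0,0],
    [0,7,50,0,0],
    [0,7,50,0,0],
    [0,7,50,0,0],
    [0,7,40,0,0],
    [0,0,19,0,0],
    [0,0,0,0,0],
    [0,0,0,0,0]
  ]
}}

```text
t: 31.82
tool_pos: [0.4854, -0.3477, 0.1285]
tool_rot: [-3.138, 0.105, 0.002]
contact_force: [-0.4, 0.4, -2.9]
opening: 0.0635
grip_force: 67.6
```

```bash
python3 -c "
from p import *
gp(-8,-68,0)"
```

```text
t 31.825 pal mm -7.4 -66.1 z 128.5 toolx deg rel pal 0.06 F [-0.4  0.4 -2.9]
spin 0.1 tx -0.6 ty 1.9
```

Emit:
{"fn": "servo_tool", "kwargs": {
  "increments": [
    [0,0,2,0,0],
    [0,0,0,30,0],
    [0,0,0,25,0],
    [0,0,0,14,0],
    [0,0,0,0,0],
    [0,0,0,2,0],
    [0,0,0,0,0]
  ]
}}

```text
t: 32.7
tool_pos: [0.4863, -0.3518, 0.0598]
tool_rot: [3.139, -0.106, 0.002]
contact_force: [-0.2, -0.3, -2.1]
opening: 0.0631
grip_force: 67.5
```

```bash
python3 p.py
```

```text
t 32.7 pal mm -6.3 -70.2 z 59.8 toolx deg rel pal 0.02 F [-0.2 -0.3 -2.1]
```

Lower the rest and push +y (−tool y) against the near-left block.

Emit:
{"fn": "servo_tool", "kwargs": {
  "increments": [
    [0,0,0,3,0],
    [0,0,0,0,0],
    [0,0,-2.5,0,0],
    [0,0,-2.5,0,0],
    [0,0,-2.5,0,0],
    [0,0,-2,0,0],
    [0,0,0,0,0],
    [0,0,0,0,0]
  ]
}}

```text
t: 33.7
tool_pos: [0.4876, -0.3438, 0.0576]
tool_rot: [3.135, -0.105, 0.005]
contact_force: [0.1, -4.0, 4.4]
opening: 0.0634
grip_force: 68.4
```

```bash
python3 p.py
```

```text
t 33.7 pal mm -5.5 -62.1 z 57.6 toolx deg rel pal 0.05 F [ 0.1 -4.   4.4]
```

Emit:
{"fn": "servo_tool", "kwargs": {
  "increments": [
    [0,0,-2,0,0],
    [0,0,0,0,0],
    [0,0,1,0,0],
    [0,2,0,0,0],
    [0,2,0,0,0],
    [0,2,0,0,0],
    [0,0,0,0,0],
    [0,0,0,0,0]
  ]
}}

```text
t: 34.7
tool_pos: [0.4907, -0.3439, 0.0576]
tool_rot: [3.135, -0.101, -0.007]
contact_force: [-11.3, -5.7, 11.2]
opening: 0.0629
grip_force: 69.0
```

```bash
python3 p.py
```

```text
t 34.7 pal mm -2.4 -62.0 z 57.6 toolx deg rel pal 0.19 F [-11.3  -5.7  11.2]
```

Emit:
{"fn": "servo_tool", "kwargs": {
  "increments": [
    [0,0,1,-1.5,0],
    [0,2,0,0,0],
    [0,2,0,0,0],
    [0,0,0,0,0],
    [0,0,0,0,0]
  ]
}}

```text
t: 35.33
tool_pos: [0.4913, -0.3441, 0.0576]
tool_rot: [3.138, -0.102, -0.02]
contact_force: [-20.4, -4.0, 12.8]
opening: 0.0633
grip_force: 69.2
```

```bash
python3 p.py
```

```text
t 35.325 pal mm -1.8 -62.1 z 57.6 toolx deg rel pal 0.17 F [-20.4  -4.   12.8]
```

Emit:
{"fn": "servo_tool", "kwargs": {
  "increments": [
    [1,0,0,0,0],
    [1,0,0,0,0],
    [1,0,0,-40,0],
    [0,0,0,-30,0],
    [0,0,0,0,0],
    [0,0,0,0,0]
  ]
}}

```text
t: 36.08
tool_pos: [0.4961, -0.3418, 0.1259]
tool_rot: [-3.139, 0.105, 0.002]
contact_force: [1.1, -0.6, -0.6]
opening: 0.0321
grip_force: 0.0
```

```bash
python3 -c "
from p import *
gp(77,-123,0)"
```

```text
t 36.075 pal mm 2.8 -59.5 z 125.9 toolx deg rel pal 0.04 F [ 1.1 -0.6 -0.6]
spin 0.0 tx 74.2 ty 63.5
```

Emit:
{"fn": "servo_tool", "kwargs": {
  "increments": [
    [0,25,21,0,0],
    [0,25,21,0,0],
    [0,24,22,0,0],
    [0,0,0,0,0],
    [0,0,0,40,0],
    [0,0,0,38,0],
    [0,0,0,0,0],
    [0,0,-6,0,0],
    [0,0,-5,0,0],
    [0,0,-4,0,0],
    [0,0,-2,0,0],
    [0,0,0,0,0]
  ]
}}

```text
t: 37.58
tool_pos: [0.5677, -0.3954, 0.0506]
tool_rot: [3.137, -0.106, 0.003]
contact_force: [0.5, -2.5, 2.2]
opening: 0.0003
grip_force: 1.5
```

```bash
python3 -c "
from p import *
"
```

```text
t 37.575 pal mm 77.9 -108.1 z 50.6 toolx deg rel pal 0.01 F [ 0.5 -2.5  2.2]
```

Emit:
{"fn": "servo_tool", "kwargs": {
  "increments": [
    [0,0,-3,0,0],
    [0,0,-3,0,0],
    [0,0,0,0,0],
    [0,0,0,0,0]
  ]
}}

```text
t: 38.08
tool_pos: [0.5677, -0.3951, 0.0517]
tool_rot: [3.127, -0.107, 0.006]
contact_force: [-0.7, -17.2, 0.6]
opening: 0.0001
grip_force: 8.8
```

```bash
python3 -c "
from p import *
"
```

```text
t 38.075 pal mm 77.9 -107.9 z 51.7 toolx deg rel pal -0.05 F [ -0.7 -17.2   0.6]
```

Emit:
{"fn": "servo_tool", "kwargs": {
  "increments": [
    [0,0,20,0,0],
    [0,-45,0,0,0],
    [0,-50,0,0,0],
    [0,-43,0,0,0],
    [0,0,-5,0,0],
    [0,0,-5,0,0],
    [0,0,-4,0,0],
    [0,0,-4,0,0],
    [0,0,0,0,0]
  ]
}}

```text
t: 39.2
tool_pos: [0.4305, -0.3853, 0.051]
tool_rot: [3.13, -0.103, 0.002]
contact_force: [-3.3, -12.0, -0.9]
opening: 0.0001
grip_force: 6.2
```

```bash
python3 -c "
from p import *
"
```

```text
t 39.2 pal mm -59.7 -107.4 z 51.0 toolx deg rel pal 0.12 F [ -3.3 -12.   -0.9]
```

Emit:
{"fn": "servo_tool", "kwargs": {
  "increments": [
    [0,0,-3,0,0],
    [0,0,0,0,0],
    [0,0,19,0,0],
    [0,-31,0,0,0],
    [0,-31,0,0,0],
    [0,0,-30,0,0],
    [0,0,-30,0,0],
    [0,0,0,0,0],
    [0,6,0,0,0],
    [0,6,0,0,0],
    [0,4,0,0,0],
    [0,0,0,0,0]
  ]
}}

```text
t: 40.7
tool_pos: [0.3863, -0.3347, 0.0494]
tool_rot: [-3.14, 0.106, 0.004]
contact_force: [-3.6, 0.7, 2.6]
opening: -0.0002
grip_force: 2.2
```

```bash
python3 -c "
from p import *
"
```

```text
t 40.7 pal mm -107.2 -59.9 z 49.4 toolx deg rel pal 0.03 F [-3.6  0.7  2.6]
```

Emit:
{"fn": "servo_tool", "kwargs": {
  "increments": [
    [0,3,0,0,0],
    [0,3,0,0,0],
    [0,1,0,0,0],
    [0,0,0,0,0],
    [0,0,0,0,0]
  ]
}}

```text
t: 41.32
tool_pos: [0.3864, -0.3345, 0.0494]
tool_rot: [-3.137, 0.104, 0.031]
contact_force: [-33.5, 2.4, 21.3]
opening: 0.0001
grip_force: 16.6
```

```bash
python3 -c "
from p import *
"
```

```text
t 41.325 pal mm -107.1 -59.6 z 49.4 toolx deg rel pal 0.09 F [-33.5   2.4  21.3]
```

Emit:
{"fn": "servo_tool", "kwargs": {
  "increments": [
    [0,-20,0,0,0],
    [0,0,-45,0,0],
    [0,0,-55,0,0],
    [0,0,0,0,0],
    [0,5,0,0,0],
    [0,5,0,0,0],
    [0,5,0,0,0],
    [0,4,0,0,0],
    [0,0,0,0,0],
    [0,0,0,0,0]
  ]
}}

```text
t: 42.58
tool_pos: [0.3939, -0.2354, 0.0494]
tool_rot: [-3.138, 0.105, 0.026]
contact_force: [-27.4, 1.1, 20.8]
opening: -0.0002
grip_force: 13.7
```

```bash
python3 -c "
from p import *
"
```

```text
t 42.575 pal mm -106.3 39.7 z 49.4 toolx deg rel pal 0.05 F [-27.4   1.1  20.8]
```

Emit:
{"fn": "servo_tool", "kwargs": {
  "increments": [
    [0,-15,0,0,0],
    [0,0,0,-50,0],
    [0,0,0,-50,0],
    [0,10,25,-60,0],
    [0,20,25,-60,0],
    [0,25,0,-60,0],
    [0,0,0,-10,0],
    [0,0,0,0,0],
    [0,0,0,0,0]
  ]
}}

```text
t: 43.7
tool_pos: [0.4322, -0.2834, 0.3265]
tool_rot: [-3.137, 0.107, 0.005]
contact_force: [0.7, 0.5, -1.1]
opening: -0.0002
grip_force: 0.0
```

Run:
```python
from p import *
w=save('wrist','wrist5')
np.save('w5.npy',np.array(list(o['tool_pos'])+list(o['tool_rot'])))
cv2.imwrite('pics/c6.png',cv2.resize(w[:300,120:520,::-1],None,fx=2,fy=2,interpolation=3))
```

```text
t 43.7 pal mm -64.9 -5.6 z 326.5 toolx deg rel pal -0.01 F [ 0.7  0.5 -1.1]
```

View pics/c6.png

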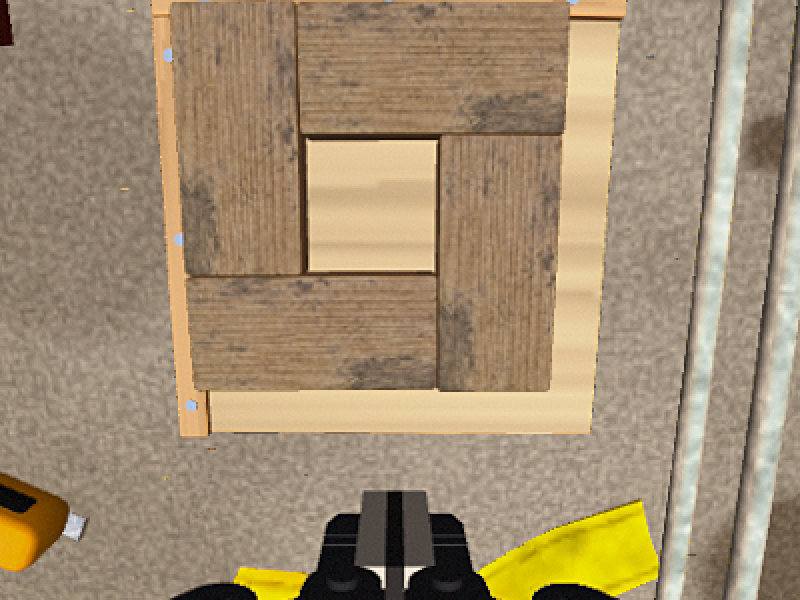

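The picture shows a closed ring: joints tight at crop (298,100), (435,133), (440,330) and (250,275), the outer faces against both battens, and the opening square at (307-437,138-270).

```bash
python3 -c "
from station import *
print(finish_job())"
```

```text
the job is handed in; nothing more can be done
None
```

I finished the four-block pinwheel and handed it in at about 44 s of the 72 s. The last picture showed it closed up tight against both battens, and the tin and tape were left untouched; I have no verdict back from the judging.

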